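# Slide the spoon rest out over the crate edge

### The arm

A 6-joint arm with a two-finger parallel gripper is mounted at the origin on the work surface. World frame = base frame: x ahead of the robot, y to its left, z up, the work surface at z = 0. Lengths are in mm, angles in rad, forces in N, time in s.
With the tool pointing down it reaches from about 300 to 950 mm from the base axis. Payload 3.1 kg.
Tool frame: the origin (TCP) lies midway between the tips of the shut fingers; the grasp point (between the pads) lies 19 mm behind it; y points along the fingers, x is the direction in which the jaws open and shut, and the axes are right-handed (so a half turn about y gives the same grasp; the last joint's range is limited). The gripper opens to 85 mm and grips with 20 to 120 N. Pads are 22 mm wide; open, the fingers measure 114 mm over their backs; the gripper's body (76 mm by 85 mm) begins 54 mm behind the grasp point. The pads swing forward as they close: fully open they stand 13 mm farther back than shut.
Start: joints at [1.253, 0.308, 1.634, -0, 1.2, -0.07], TCP at [153.321, 605.908, 209.472] pointing down, gripper open.
Joint ranges: [-3.06, 3.06], [-0.79, 1.96], [0.05, 2.63], [-1.19, 4.34], [0.05, 2.64], [-2.94, 2.94]. Speed limits (rad/s): [2.79, 2.79, 3.14, 3.14, 3.14, 3.14].

### API

Orientations are given as a unit quaternion [w, x, y, z].
In Python, from station import env gives the robot as it stands.
- The arm moves only by the shell command python3 -m handwheel 'ROWS'. ROWS is JSON, one flat list of numbers, 7 for each row, row after row: the gripper command: -1 is shut, 1 is fully open, values between are in proportion, then the shift along the tool's x, y, z in mm, then the turn, a rotation vector about the tool's x, y, z in rad. In form: [jaw, tx, ty, tz, ax, ay, az, jaw, tx, ty, tz, ax, ay, az, ...]. A call has 1 to 20 rows; each row is the pose to reach, as a shift and turn from the pose measured when the call began, along the tool's axes at that moment; what a row does not reach only later rows make up. A row lasts 1/12 s, in which the tool goes at most 41.7 mm and 7.16 degrees, less where a joint would pass 70% of its speed; a pose out of reach is approached as far as the arm can. A call with a gripper value outside its range is refused whole. The fingers move at their own pace and stop on an object; the grip force is fixed at half the most. Time passes only in rows, so rows that repeat a pose let the fingers close. It gives the time, the measured TCP pose, the force and the opening at its end, in the units of the state.
- env.state(): the state, without advancing time (a new reading comes with each control period).
- env.camera(name): name is "scene" or "side" or "wrist"; returns a dict with "image" (384x512x3 uint8, red, green, blue), "z_map" (384x512 float32, mm along the optical axis (not along the pixel's ray), 0 where there is no reading), "fx", "fy", "cx", "cy" (pixels), "k1" (the pictures are not rectified: a ray, as slopes to the right and down, at radius r is drawn at 1 + k1 r^2 times it, then the intrinsics apply), "R" (3x3) and "t" (3): a world point X has camera coordinates R X + t. Camera axes: x right, y down, z forward; pixel columns grow to the right and rows downward; lengths in mm; the calibration is good to about 2 mm. A picture is of the moment at which its call begins.
- env.close_job(): hands the job in, once; it reports no verdict.
The state is a dict: "time_s": time; "joint_pos": joint angles; "joint_vel": joint speeds; "effort": joint torques, N m; "ee_pos": TCP position; "ee_rot": TCP orientation; "force": force on the tool from outside, world axes, zero at the start; "ft_torque": the same for the moment, N m; "grip_width": opening from 0.0 (shut) to 1.0 (fully open).
Only numpy, scipy, OpenCV 4.12 (cv2) and the standard library are available. Lean on these libraries where they do the work, as an engineer would, in place of code of your own. Each camera call takes 0.05 s, during which the arm holds its last target.

### The job

Slide the flat plastic spoon rest across the top of the crates, away from the robot, until about a third of its width sticks out over the far edge (the open-front side of the crates), its long side parallel to that edge, so that somebody can take hold of it there. Only push it along the surface: do not lift, tip or carry it, and leave the jar, mug, bowl and canister standing where they are.

Things in the scene. Friction and masses are not known exactly. Their poses are not given: they have to be found in the camera images.
- crates: Two blue plastic crates stacked on the floor, turned sideways with their open sides facing away from the robot; they do not move. Flat top 600 mm (y) by 360 mm (x). Origin: on the top surface, at the middle of the far (open-front) top edge; x points level outward over that edge, away from the robot, y along the edge, z up. The top surface is at z = 0 of this frame and reaches from x = -360 mm to x = 0; beyond x = 0 there is nothing beneath.
- spoon_rest: White plastic spoon rest lying flat: a shallow rectangular tray 160 mm (its y) by 110 mm (its x, the width) and 9 mm high in all, about 90 g, floor 4 mm thick, with a raised rim 7 mm wide all round whose outer sides are upright; a 30 mm notch in the rim at the middle of its +y short side. Origin: centre of its underside; z up. Its x starts within about 0.5 rad of the crates' x. It slides on the crate with ordinary friction and stays where it is left.
- jar: Glass coffee jar with a red lid, 84 mm diameter, 144 mm tall, standing. Origin: centre of its underside. Leave alone.
- mug: Stainless steel mug, 80 mm diameter, 90 mm tall, its handle on its +y side reaching 76 mm from the axis. Origin: centre of its underside. Leave alone.
- bowl: Small white ceramic bowl, 104 mm diameter, 50 mm tall. Origin: centre of its underside. Leave alone.
- canister: White push-top dispenser canister, 80 mm diameter, 141 mm tall, standing near the far edge. Origin: centre of its underside. Leave alone.

How it is judged (in metres and radians):
At the end, for the whole second after the job is handed in: The spoon rest lies flat and still on the crate top, sticking out 27 to 46 mm over the far edge (its centre 9 to 28 mm inside the edge), its long side within 0.15 rad of parallel to the edge; jar, mug, bowl and canister stand within 20 mm of where they were (x of spoon_rest in the frame of crates between -0.028 and -0.009 m and y of spoon_rest in the frame of crates between -0.2 and 0.2 m and z of spoon_rest in the frame of crates between -0.004 and 0.004 m and angle between the y axis of spoon_rest and the y axis of crates, either way round below 0.15 rad and angle between spoon_rest's own z axis and vertical below 0.05 rad and linear speed of spoon_rest below 0.01 m/s and angular speed of spoon_rest below 0.1 rad/s and distance of each of jar, mug, bowl, canister from where it was at the start of the episode below 0.02 m and angle between each of jar, mug, bowl, canister's own z axis and vertical below 0.15 rad); the robot touches nothing.
It fails at once if the spoon rest is lifted off the crate top or tipped (z of spoon_rest in the frame of crates above 0.012 m or angle between spoon_rest's own z axis and vertical above 0.2 rad).
It fails at once if the jar, mug, bowl or canister is moved by more than 20 mm or tipped (distance of any of jar, mug, bowl, canister from where it was at the start of the episode above 0.02 m or angle between any of jar, mug, bowl, canister's own z axis and vertical above 0.25 rad).
It also fails if it takes over 38 s, if anything falls off the work surface, if the arm or the gripper's body presses on something with over 40 N, if the wrist force passes 120 N, or if a joint passes its speed limit or range.

## Working session

There is one attempt and no reset: what is moved stays moved. The work goes in short steps, Python scripts to look and compute and a shell command to move; the robot and the scene stay as the last step left them, time stands still between calls to the robot, and variables do not carry over. Pictures are saved under pics/ and viewed, and the job is handed in when it is done.

```bash
ls; mkdir -p pics; python3 - <<'E'
from station import env
import cv2
s=env.state(); print(s)
for n in ["scene","side","wrist"]:
    c=env.camera(n); cv2.imwrite(f"pics/{n}0.png",c["image"][:,:,::-1])
    print(n,c["fx"],c["cx"],c["cy"],c["k1"],c["R"],c["t"])
E
```

```text
pics
{'time_s': 0.0, 'joint_pos': array([ 1.25332004e+00,  3.09024413e-01,  1.63521723e+00,  2.64413888e-05,
        1.19965435e+00, -6.97049441e-02]), 'joint_vel': array([-6.03803678e-05,  1.19011027e-03,  4.58113723e-04,  2.49385006e-04,
       -3.40305287e-04,  1.21800150e-03]), 'effort': array([-2.04755993e-04, -4.15256631e+01, -2.76663226e+01, -1.86433608e-04,
        9.98292089e-03, -7.73875737e-07]), 'ee_pos': array([153.02523166, 605.07534633, 208.22041136]), 'ee_rot': array([-0.55750715,  0.55840129,  0.43369979, -0.43506123]), 'force': array([-1.52740739, -0.03372794, -0.18793221]), 'ft_torque': array([ 0.03313835,  0.02007036, -0.0508785 ]), 'grip_width': 0.9984175317695216}
scene 425.629806223049 258.2443364695067 177.94060532079553 -0.05244664044167828 [[-0.60319534  0.79757165 -0.00590327]
 [ 0.55598935  0.41515937 -0.72008231]
 [-0.57186644 -0.43763245 -0.69386354]] [ 319.25696749 -222.06603746 1387.47982543]
side 349.6841175565616 253.35757991881877 186.66828737235403 -0.09174854262614561 [[-0.95085292 -0.30954074 -0.00795336]
 [-0.1701099   0.54366422 -0.8218831 ]
 [ 0.25873026 -0.780137   -0.56960066]] [495.2507272  169.16562822 658.76360375]
wrist 302.095610571516 254.7988286720375 187.87365762247475 -0.050107629737288426 [[ 0.24573745  0.96933297 -0.00258712]
 [ 0.93566119 -0.23650218  0.2619253 ]
 [ 0.25328097 -0.06678552 -0.96508468]] [-622.08957022  -35.14234251  377.95433309]
```

View pics/scene0.png

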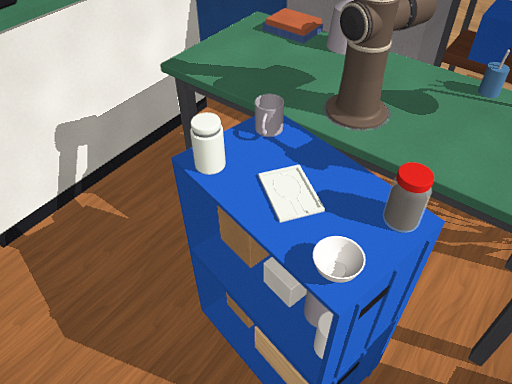

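View pics/side0.png

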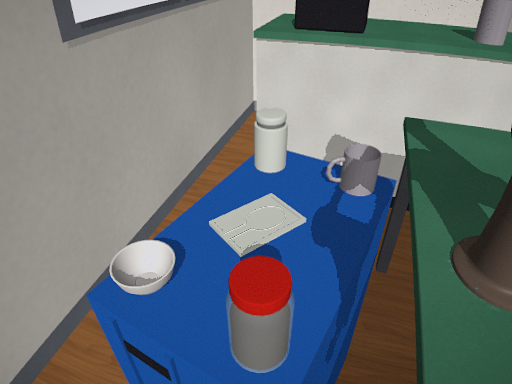

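View pics/wrist0.png

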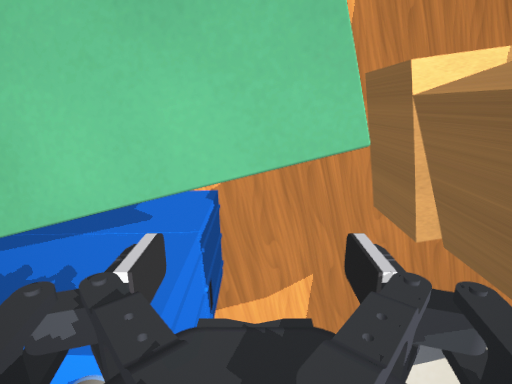

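The scene and side views show the spoon rest mid-crate at scene px (290,193) and side px (258,223). The jar, bowl, canister and mug stand around it. Next I measure them.

```bash
cat > h.py <<'E'
import numpy as np, cv2
from station import env
def und(c,uv):
    K=np.array([[c["fx"],0,c["cx"]],[0,c["fy"],c["cy"]],[0,0,1]])
    return cv2.undistortPoints(np.asarray(uv,float).reshape(-1,1,2),K,np.array([c["k1"],0,0,0,0.])).reshape(-1,2)
def cloud(c):
    v,u=np.mgrid[0:384,0:512]; p=und(c,np.stack([u.ravel(),v.ravel()],1))
    z=c["z_map"].ravel(); P=np.c_[p*z[:,None],z]
    W=(P-c["t"])@np.asarray(c["R"]); W[z==0]=np.nan
    return W.reshape(384,512,3)
def plane(c,uv,z0):
    p=und(c,uv); d=np.c_[p,np.ones(len(p))]@np.asarray(c["R"]); o=-np.asarray(c["R"]).T@c["t"]
    return o+d*((z0-o[2])/d[:,2])[:,None]
E
python3 - <<'E'
from h import *
np.set_printoptions(suppress=True,precision=1)
from scipy.spatial.transform import Rotation as Ro
q=env.state()["ee_rot"]; print("tool axes cols\n",Ro.from_quat([q[1],q[2],q[3],q[0]]).as_matrix().round(3))
for n in ["scene","side"]:
    c=env.camera(n); W=cloud(c); h=cv2.cvtColor(c["image"],cv2.COLOR_RGB2HSV)
    blue=(h[...,0]>100)&(h[...,0]<125)&(h[...,1]>150)
    b=W[blue]; b=b[np.isfinite(b[:,2])]
    hist,e=np.histogram(b[:,2],bins=np.arange(-800,300,4)); k=hist.argmax(); z=np.median(b[abs(b[:,2]-e[k])<10][:,2]); print(n,"topz",z)
    m=blue&(abs(W[...,2]-z)<8); t=W[m]
    print("top ext",np.percentile(t,[0.5,99.5],axis=0))
    # scan edges
    hull=cv2.convexHull(t[:,:2].astype(np.float32)); print("rect",cv2.minAreaRect(hull))
    # white thing flat
    hi=W[...,2]-z
    white=(h[...,1]<60)&(h[...,2]>110)&(hi>-3)&(hi<20)
    nl,lab,st,ce=cv2.connectedComponentsWithStats(white.astype(np.uint8))
    for i in range(1,nl):
        if st[i,4]>150:
            w=W[lab==i]; print(ce[i],st[i,4],w.mean(0),"rect",cv2.minAreaRect(w[:,:2].astype(np.float32)),"hi",np.percentile(w[:,2]-z,[10,50,90]))
    # all tall objects
    tall=(hi>25)&(hi<160)&(W[...,0]>-900)
    tall&=(W[...,0]>t[:,0].min()-5)&(W[...,0]<t[:,0].max()+5)&(W[...,1]>t[:,1].min()-5)&(W[...,1]<t[:,1].max()+5)
    nl,lab,st,ce=cv2.connectedComponentsWithStats(tall.astype(np.uint8))
    for i in range(1,nl):
        if st[i,4]>150:
            w=W[lab==i]; print("obj",ce[i],st[i,4],w.min(0),w.max(0), "circ",cv2.minEnclosingCircle(w[:,:2].astype(np.float32)))
E
```

```text
tool axes cols
 [[ 0.2 -0.  -1. ]
 [ 1.  -0.   0.2]
 [-0.  -1.   0. ]]
scene topz 60.82276761894097
top ext [[ 260.1 -235.4   54.2]
 [ 695.1  389.1   64.5]]
rect ((462.1671142578125, 72.21133422851562), (602.8995971679688, 364.06561279296875), 77.0676040649414)
[61.6 27.1] 770 [  265.5 -1199.6    68.9] rect ((232.02944946289062, -1200.1934814453125), (26.07663345336914, 641.3181762695312), 89.85739135742188) hi [-0.8  7.8 17.4]
[210.5 169.1] 166 [ 551.2 -135.1   70.7] rect ((545.9152221679688, -140.51324462890625), (35.601383209228516, 77.98892211914062), 44.92048263549805) hi [ 1.4 10.1 17.6]
[290.4 192.9] 2334 [494.5  71.3  66. ] rect ((491.7401123046875, 67.97493743896484), (164.14451599121094, 110.9989242553711), 54.809268951416016) hi [2.5 4.7 9. ]
[337.1 263.9] 709 [610.9 265.7  70.9] rect ((610.8463745117188, 265.389892578125), (54.14952087402344, 69.19501495361328), 21.14459800720215) hi [ 4.1 10.  17.4]
obj [268.8 111.7] 932 [ 271.7 -166.2   85.9] [383.6 -83.4 152.4] circ ((329.5679931640625, -121.37158203125), 59.38200759887695)
obj [207.3 139.7] 1574 [ 494.6 -191.7   85.9]
[... 1189 characters left out ...]
3.2 4.6 9.1]
[145.3 271.9] 826 [628.3 256.5  70.7] rect ((628.520751953125, 256.7821044921875), (69.45060729980469, 43.083553314208984), 44.76779556274414) hi [ 4.5 10.7 17.7]
obj [270.3 135.8] 1740 [ 488.1 -192.6   85. ] [ 567.1 -115.7  202.9] circ ((527.35009765625, -155.05825805664062), 39.88542556762695)
obj [357.8 164.9] 1554 [ 271.7 -167.2   85. ] [381.1 -84.9 151.8] circ ((327.01544189453125, -118.64149475097656), 57.130226135253906)
obj [141.8 263.6] 1670 [566.8 217.   84.9] [671.2 319.6 112.1] circ ((618.8784790039062, 267.81689453125), 52.350440979003906)
obj [259.6 309.6] 6259 [366.1 281.3  84.9] [449.3 360.9 206.4] circ ((407.6039733886719, 319.6852722167969), 41.753597259521484)
```

```bash
cat > g.py <<'E'
from h import *
from scipy.spatial.transform import Rotation as Ro
th=np.radians(77.12-90); cx=np.array([np.cos(th),np.sin(th)]); cy=np.array([-cx[1],cx[0]])
C=np.array([462.2,72.6]); O=C+180*cx
def tocr(p): d=np.asarray(p)[...,:2]-O; return np.stack([d@cx,d@cy],-1)
def tow(a,b): return O+a*cx+b*cy
def go(a,b,z):
    s=env.state(); q=s["ee_rot"]; R=Ro.from_quat([q[1],q[2],q[3],q[0]]).as_matrix()
    d=np.r_[tow(a,b),z]-s["ee_pos"]; yaw=np.arctan2(R[1,0],R[0,0])-(th+np.pi/2)
    print("t",s["time_s"],"crate",tocr(s["ee_pos"]).round(1),"z",s["ee_pos"][2].round(1),"tool shift",(R.T@d).round(1),"yaw err",yaw.round(4),"tilt",R[2].round(3),"F",s["force"].round(1),"grip",round(s["grip_width"],3))
def rest(n):
    c=env.camera(n); W=cloud(c); h=cv2.cvtColor(c["image"],cv2.COLOR_RGB2HSV); hi=W[...,2]-60.4
    K=tocr(W)
    m=(h[...,1]<60)&(h[...,2]>110)&(hi>-2)&(hi<14)&(abs(K[...,1])<150)&(K[...,0]>-300)&(K[...,0]<80)
    nl,lab,st,ce=cv2.connectedComponentsWithStats(m.astype(np.uint8)); i=1+st[1:,4].argmax()
    r=cv2.minAreaRect(K[lab==i].astype(np.float32)); print(n,"rest",r, "zmean",hi[lab==i].mean())
    return c
E
python3 - <<'E'
from g import *
go(-265,5,270); go(-265,5,51.5); rest("scene"); rest("side")
for n,p in dict(bowl=(619.4,268),can=(529.5,-154.8),jar=(410,319),mug=(328,-120)).items(): print(n,tocr(p))
E
```

```text
t 0.25 crate [-600.   450.6] z 208.8 tool shift [-437.9  -60.7 -345.2] yaw err -0.023 tilt [-0.001 -1.     0.   ] F [ 0.3  0.4 -0.1] grip 1.0
t 0.25 crate [-600.   450.6] z 208.8 tool shift [-437.6  157.8 -345.2] yaw err -0.023 tilt [-0.001 -1.     0.   ] F [ 0.3  0.4 -0.1] grip 1.0
scene rest ((-150.9303741455078, 1.5586090087890625), (164.6384735107422, 111.80572509765625), 67.17945098876953) zmean 5.58717278566
side rest ((-147.56143188476562, -1.3949127197265625), (162.3568572998047, 121.44757843017578), 67.62663269042969) zmean 4.7752697845194065
bowl [-70.31188319 225.52498095]
can [ -63.7036319  -206.67657043]
jar [-285.81158533  228.56445133]
mug [-267.89096591 -217.6685051 ]
```

```bash
python3 -m handwheel '[1,0,-60,0,0,0,0, 1,0,-60,0,0,0,0, 1,-438,-61,-345,0,-0.023,0, 1,-438,-61,-345,0,-0.023,0, 1,-438,-61,-345,0,-0.023,0, 1,-438,-61,-345,0,-0.023,0, 1,-438,-61,-345,0,-0.023,0, 1,-438,-61,-345,0,-0.023,0, 1,-438,-61,-345,0,-0.023,0, 1,-438,-61,-345,0,-0.023,0, 1,-438,-61,-345,0,-0.023,0, 1,-438,-61,-345,0,-0.023,0, 1,-438,-61,-345,0,-0.023,0, 1,-438,-61,-345,0,-0.023,0, 1,-438,-61,-345,0,-0.023,0, 1,-438,-61,-345,0,-0.023,0, 1,-438,-61,-345,0,-0.023,0, 1,-438,-61,-345,0,-0.023,0, 1,-438,-61,-345,0,-0.023,0, 1,-438,-61,-345,0,-0.023,0]'
python3 - <<'E'
from g import *
go(-265,5,75)
c=env.camera("wrist"); cv2.imwrite("pics/wrist1.png",c["image"][:,:,::-1])
c=env.camera("side"); cv2.imwrite("pics/side1.png",c["image"][:,:,::-1])
E
```

```text
time_s: 2.02
ee_pos: [379.8, 97.6, 270.3]
ee_rot: [0.553, -0.552, -0.441, 0.441]
force: [0.1, 0.5, -0.3]
grip_width: 0.999
t 2.0167 crate [-265.9    6. ] z 270.3 tool shift [ -1.  195.3  -1. ] yaw err 0.0018 tilt [-0.    -1.     0.001] F [ 0.1  0.5 -0.3] grip 0.999
```

View pics/wrist1.png

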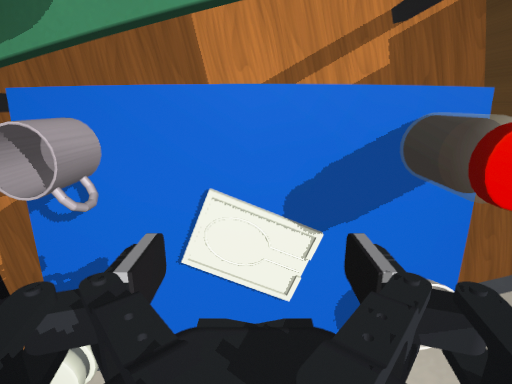

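View pics/side1.png

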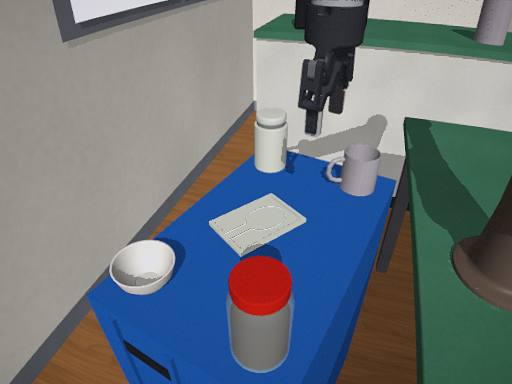

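The wrist view shows the rest at px (250,245), with the fingers behind it and well clear of the mug and jar. Descending.

```bash
python3 -m handwheel '[1,-1,100,-1,0,0.002,0, 1,-1,100,-1,0,0.002,0, 1,-1,100,-1,0,0.002,0, 1,-1,180,-1,0,0.002,0, 1,-1,180,-1,0,0.002,0, 1,-1,200,-1,0,0.002,0, 1,-1,206,-1,0,0.002,0, 1,-1,210,-1,0,0.002,0, 1,-1,210,-1,0,0.002,0]'
python3 - <<'E'
from g import *
go(-265,5,51.5)
c=env.camera("side"); cv2.imwrite("pics/side2.png",cv2.resize(c["image"][120:270,230:430,::-1],None,fx=4,fy=4,interpolation=2))
W=cloud(c); K=tocr(W); hi=W[...,2]-60.4
m=(hi>-5)&(hi<40)&(K[...,0]>-300)&(K[...,0]<-235)&(abs(K[...,1])<90)&(c["image"].max(-1)<90)
p=np.c_[K[m],hi[m]]; print(len(p)); print(np.percentile(p,[0,1,5,50,95,99,100],axis=0).round(1) if len(p) else 0)
E
```

```text
time_s: 2.87
ee_pos: [380.9, 97.0, 60.6]
ee_rot: [-0.553, 0.553, 0.441, -0.441]
force: [0.0, -0.8, -0.0]
grip_width: 1.0
t 2.8667 crate [-264.7    5.6] z 60.6 tool shift [-0.6  9.1  0.3] yaw err 0.0016 tilt [-0. -1.  0.] F [ 0.  -0.8 -0. ] grip 1.0
18
[[-275.9  -85.4   -1.9]
 [-275.8  -84.7   -1.7]
 [-275.4  -81.7   -0.9]
 [-266.5  -38.3   37.1]
 [-248.1  -36.9   39.7]
 [-237.7  -36.9   39.8]
 [-235.1  -36.9   39.8]]
```

View pics/side2.png

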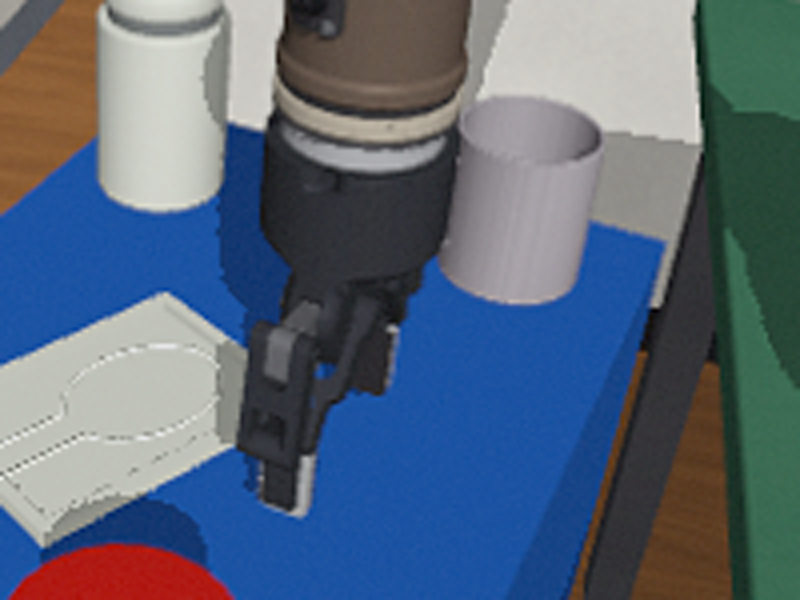

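The rest is clear of both fingers; the near fingertip is at side px (301,247). I'll measure its tip height.

```bash
python3 - <<'E'
from g import *
c=env.camera("side"); W=cloud(c); K=tocr(W); hi=W[...,2]-60.4
h=cv2.cvtColor(c["image"],cv2.COLOR_RGB2HSV)
for v in range(238,253):
    print(v,[(u,round(hi[v,u],1),K[v,u].round(0).tolist()) for u in range(296,306,3)], h[v,296:306:3,1])
E
```

```text
238 [(296, np.float64(60.9), [-262.0, 63.0]), (299, np.float64(62.0), [-266.0, 61.0]), (302, np.float64(64.0), [-271.0, 61.0]), (305, np.float64(59.6), [-274.0, 54.0])] [34 39 25  6]
239 [(296, np.float64(57.3), [-261.0, 61.0]), (299, np.float64(57.7), [-266.0, 59.0]), (302, np.float64(61.8), [-272.0, 61.0]), (305, np.float64(58.2), [-274.0, 55.0])] [45 31 35  6]
240 [(296, np.float64(54.7), [-261.0, 61.0]), (299, np.float64(57.1), [-266.0, 61.0]), (302, np.float64(59.6), [-272.0, 61.0]), (305, np.float64(56.2), [-275.0, 55.0])] [26 31 31  6]
241 [(296, np.float64(52.7), [-261.0, 61.0]), (299, np.float64(55.1), [-267.0, 61.0]), (302, np.float64(59.2), [-273.0, 62.0]), (305, np.float64(53.2), [-275.0, 54.0])] [32 34 36  6]
242 [(296, np.float64(49.8), [-261.0, 60.0]), (299, np.float64(48.9), [-265.0, 57.0]), (302, np.float64(55.2), [-272.0, 61.0]), (305, np.float64(50.8), [-275.0, 54.0])] [34 38 39  6]
243 [(296, np.float64(48.7), [-262.0, 61.0]), (299, np.float64(49.0), [-266.0, 59.0]), (302, np.float64(53.6), [-272.0, 61.0]), (305, np.float64(48.2), [-275.0, 53.0])] [42 41 36  5]
24
[... 970 characters left out ...]
(299, np.float64(-1.9), [-254.0, 24.0]), (302, np.float64(-0.9), [-259.0, 22.0]), (305, np.float64(-1.5), [-263.0, 18.0])] [205 210 225 216]
250 [(296, np.float64(-0.7), [-250.0, 30.0]), (299, np.float64(-0.4), [-255.0, 27.0]), (302, np.float64(-1.1), [-260.0, 24.0]), (305, np.float64(-1.5), [-264.0, 21.0])] [211 212 216 220]
251 [(296, np.float64(-0.1), [-252.0, 33.0]), (299, np.float64(-0.4), [-256.0, 30.0]), (302, np.float64(-0.6), [-261.0, 27.0]), (305, np.float64(-1.7), [-265.0, 23.0])] [213 210 216 213]
252 [(296, np.float64(-1.5), [-252.0, 34.0]), (299, np.float64(-1.7), [-257.0, 31.0]), (302, np.float64(-0.5), [-262.0, 29.0]), (305, np.float64(0.5), [-267.0, 27.0])] [210 217 216 210]
```

```bash
python3 - <<'E'
from g import *
print(env.state()["ee_pos"])
for n in ["scene","side"]:
    c=env.camera(n); W=cloud(c); K=tocr(W); h=cv2.cvtColor(c["image"],cv2.COLOR_RGB2HSV)
    g=(h[...,0]>60)&(h[...,0]<95)&(h[...,1]>80); print(n,"table z",np.nanmedian(W[g][:,2]))
    hi=W[...,2]-60.4
    m=(hi>6)&(hi<90)&(K[...,0]>-300)&(K[...,0]<-240)&(abs(K[...,1]-5)<70)&(h[...,1]<110)
    for lo in range(5,75,5):
        q=m&(hi>=lo)&(hi<lo+5); print(lo,q.sum(),np.r_[K[q].min(0),K[q].max(0)].round() if q.any() else '')
    if n=="scene": cv2.imwrite("pics/scene2.png",cv2.resize(c["image"][60:240,200:400,::-1],None,fx=3,fy=3))
E
```

```text
[382.30274013  96.970149    61.8466415 ]
scene table z 0.037784977144735325
5 0 
10 0 
15 0 
20 0 
25 0 
30 0 
35 1 [-261.   55. -261.   55.]
40 16 [-273.  -41. -254.   56.]
45 22 [-272.  -52. -252.   63.]
50 23 [-270.  -49. -250.   63.]
55 25 [-271.  -43. -253.   63.]
60 23 [-273.  -48. -253.   61.]
65 26 [-272.  -50. -254.   64.]
70 26 [-274.  -41. -254.   64.]
side table z 0.02474126070103025
5 0 
10 0 
15 0 
20 0 
25 0 
30 0 
35 19 [-274.  -40. -260.   55.]
40 28 [-276.  -39. -255.   60.]
45 45 [-277.  -39. -255.   62.]
50 45 [-277.  -42. -255.   63.]
55 40 [-277.  -40. -255.   63.]
60 52 [-277.  -39. -258.   62.]
65 35 [-277.  -41. -259.   62.]
70 21 [-277.  -44. -267.   54.]
```

View pics/scene2.png

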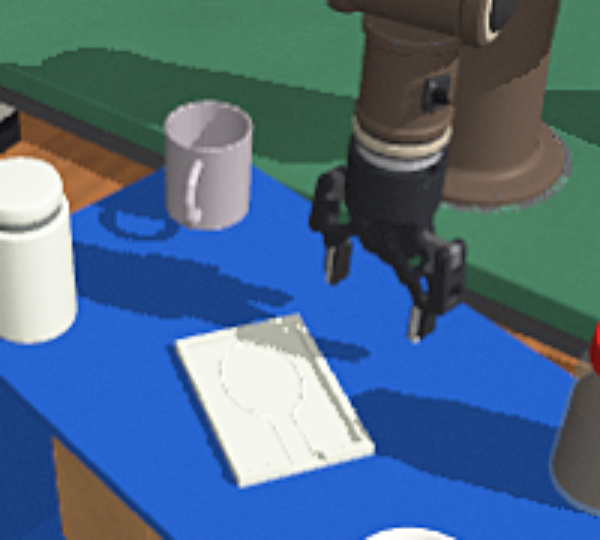

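Both views agree that the fingertips are about 37 mm above the crate top. That is more than the 13 mm the text implies, so I go down in checked steps and trust the cameras.

```bash
python3 -m handwheel '[1,0,10,0,0,0,0, 1,0,20,0,0,0,0, 1,0,22,0,0,0,0, 1,0,22,0,0,0,0, 1,0,22,0,0,0,0]'
cat > tip.py <<'E'
from g import *
print(env.state()["ee_pos"],env.state()["force"])
for n in ["scene","side"]:
    c=env.camera(n); W=cloud(c); K=tocr(W); h=cv2.cvtColor(c["image"],cv2.COLOR_RGB2HSV)
    hi=W[...,2]-60.4
    m=(hi>3.5)&(hi<90)&(K[...,0]>-300)&(K[...,0]<-240)&(abs(K[...,1]-5)<70)&(h[...,1]<110)
    for lo in range(2,40,4):
        q=m&(hi>=lo)&(hi<lo+4); print(lo,q.sum(),np.r_[K[q].min(0),K[q].max(0)].round() if q.any() else '')
    if n=="side": cv2.imwrite("pics/side_%d.png"%(env.state()["time_s"]*1000),cv2.resize(c["image"][180:270,230:350,::-1],None,fx=6,fy=6))
E
python3 tip.py; ls -t pics|head -1
```

```text
time_s: 3.48
ee_pos: [383.0, 96.9, 40.7]
ee_rot: [-0.552, 0.554, 0.442, -0.44]
force: [-1.2, 0.7, 0.8]
grip_width: 0.998
[383.04528109  96.85252589  40.68212573] [-1.23117908  0.69600775  0.77189608]
2 0 
6 0 
10 0 
14 1 [-265.  -37. -265.  -37.]
18 5 [-271.  -41. -254.   56.]
22 15 [-266.  -41. -252.   57.]
26 15 [-271.  -43. -252.   62.]
30 21 [-269.  -43. -252.   63.]
34 21 [-273.  -46. -252.   63.]
38 17 [-267.  -47. -254.   63.]
2 0 
6 0 
10 1 [-259.   53. -259.   53.]
14 15 [-274.  -40. -255.   55.]
18 21 [-276.  -39. -254.   59.]
22 24 [-276.  -41. -254.   61.]
26 36 [-276.  -40. -254.   63.]
30 33 [-276.  -39. -254.   62.]
34 33 [-276.  -38. -254.   62.]
38 36 [-276.  -42. -258.   63.]
side_3583.png
```

```bash
python3 -m handwheel '[1,0,5,0,0,0,0, 1,0,8,0,0,0,0, 1,0,10,0,0,0,0, 1,0,10,0,0,0,0, 1,0,10,0,0,0,0]'
python3 tip.py; ls -t pics|head -1; cp pics/$(ls -t pics|head -1) pics/s3.png
```

```text
time_s: 4.0
ee_pos: [382.9, 96.9, 30.4]
ee_rot: [-0.552, 0.554, 0.442, -0.44]
force: [-0.7, -0.2, 0.2]
grip_width: 1.002
[382.92442768  96.85398607  30.4306981 ] [-0.73273215 -0.22564021  0.24546538]
2 1 [-261.  -51. -261.  -51.]
6 8 [-274.  -42. -256.   55.]
10 9 [-269.  -37. -254.   56.]
14 21 [-271.  -51. -252.   61.]
18 18 [-271.  -51. -253.   63.]
22 18 [-271.  -43. -253.   63.]
26 13 [-268.  -42. -253.   64.]
30 22 [-269.  -47. -252.   63.]
34 21 [-273.  -49. -252.   63.]
38 16 [-271.  -41. -254.   63.]
2 5 [-267.  -39. -260.   54.]
6 14 [-274.  -39. -260.   56.]
10 22 [-276.  -39. -260.   60.]
14 33 [-276.  -38. -255.   62.]
18 32 [-276.  -40. -255.   63.]
22 35 [-277.  -41. -254.   62.]
26 30 [-276.  -40. -260.   63.]
30 29 [-276.  -39. -259.   62.]
34 19 [-276.  -40. -261.   62.]
38 12 [-276.  -40. -269.   56.]
side_4100.png
```

View pics/s3.png

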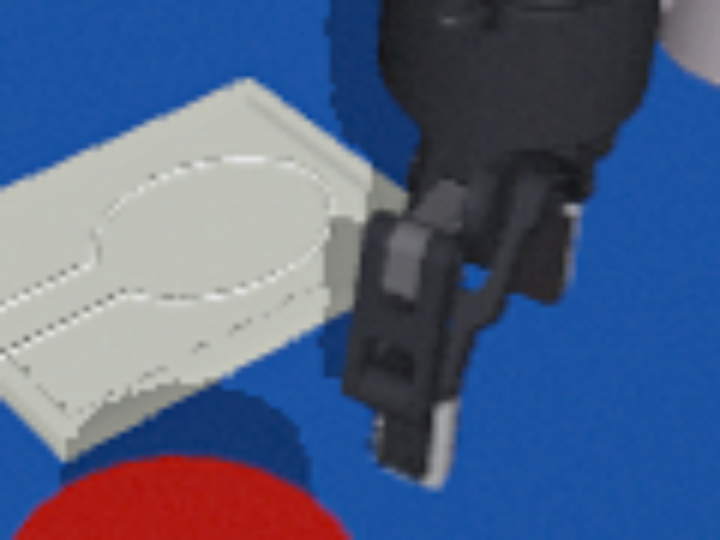

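The tips are about 5 mm up and the rim is 9 mm high. I lower a touch more and start pushing slowly, along tool -z.

```bash
python3 -m handwheel '[1,0,2,0,0,0,0, 1,0,2,-6,0,0,0, 1,0,2,-12,0,0,0, 1,0,2,-18,0,0,0, 1,0,2,-24,0,0,0, 1,0,2,-30,0,0,0, 1,0,2,-36,0,0,0, 1,0,2,-42,0,0,0, 1,0,2,-48,0,0,0, 1,0,2,-54,0,0,0, 1,0,2,-60,0,0,0, 1,0,2,-65,0,0,0, 1,0,2,-70,0,0,0, 1,0,2,-75,0,0,0, 1,0,2,-78,0,0,0, 1,0,2,-80,0,0,0, 1,0,2,-80,0,0,0]'
python3 - <<'E'
from g import *
go(-110,5,28)
rest("scene"); c=rest("side"); cv2.imwrite("pics/side4.png",cv2.resize(c["image"][140:290,190:370,::-1],None,fx=4,fy=4)); go(-110,5,28)
E
```

```text
time_s: 5.52
ee_pos: [461.8, 79.0, 29.1]
ee_rot: [-0.552, 0.554, 0.443, -0.439]
force: [0.0, -0.1, -0.3]
grip_width: 0.998
t 5.5167 crate [-181.8    6.2] z 29.1 tool shift [ -1.2   1.5 -71.8] yaw err 0.0006 tilt [ 0.002 -1.    -0.005] F [ 0.  -0.1 -0.3] grip 0.998
scene rest ((-111.04573059082031, 16.264183044433594), (162.51014709472656, 112.12408447265625), 83.83850860595703) zmean 5.581203692625874
side rest ((-109.52468872070312, 14.722183227539062), (166.5584259033203, 113.15966796875), 87.42076110839844) zmean 4.633754533346619
t 5.6167 crate [-182.4    6.1] z 29.0 tool shift [ -1.2   1.4 -72.4] yaw err 0.0007 tilt [ 0.002 -1.    -0.005] F [ 0.2 -0.1 -0.2] grip 1.002
```

View pics/side4.png

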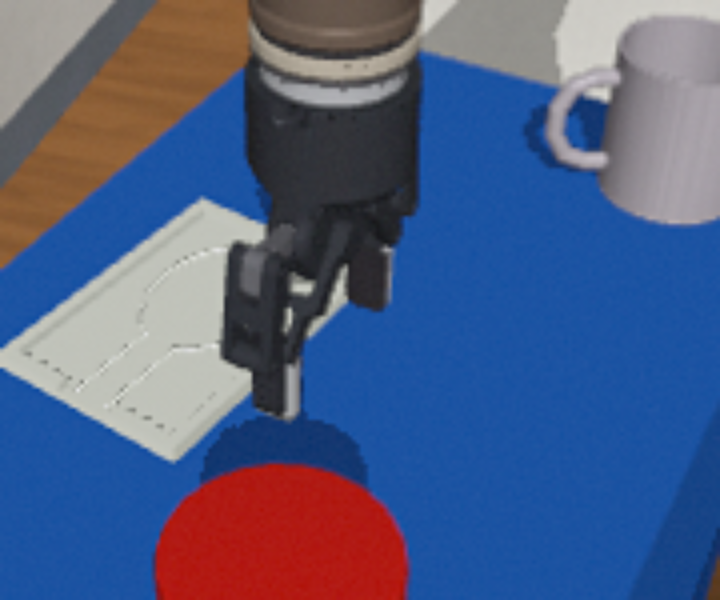

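The rest has turned nearly parallel (84–87°) and slid flat, with its centre at about x = -110. Pushing on, stopping short to look.

```bash
python3 -m handwheel '[1,0,1,-5,0,0,0, 1,0,1,-10,0,0,0, 1,0,1,-16,0,0,0, 1,0,1,-22,0,0,0, 1,0,1,-28,0,0,0, 1,0,1,-34,0,0,0, 1,0,1,-40,0,0,0, 1,0,1,-46,0,0,0, 1,0,1,-52,0,0,0, 1,0,1,-58,0,0,0, 1,0,1,-63,0,0,0, 1,0,1,-68,0,0,0, 1,0,1,-72,0,0,0, 1,0,1,-75,0,0,0, 1,0,1,-78,0,0,0, 1,0,1,-80,0,0,0, 1,0,1,-80,0,0,0]'
cat > look.py <<'E'
from g import *
go(-84,5,28)
from scipy.stats import theilslopes
for n in ["scene","side"]:
    c=rest(n); T=int(env.state()["time_s"]*1000)
    cv2.imwrite(f"pics/L_{n}.png",cv2.resize(c["image"][100:300,150:400,::-1],None,fx=3,fy=3))
E
python3 look.py
```

```text
time_s: 7.03
ee_pos: [539.8, 61.3, 28.5]
ee_rot: [-0.552, 0.554, 0.443, -0.439]
force: [-0.1, -0.1, -0.2]
grip_width: 1.008
t 7.0333 crate [-101.8    6.2] z 28.5 tool shift [ -1.3   0.6 -17.8] yaw err 0.0007 tilt [ 0.002 -1.    -0.005] F [-0.1 -0.1 -0.2] grip 1.008
scene rest ((-37.63862228393555, 16.289268493652344), (113.34626007080078, 171.16661071777344), 0.4978434443473816) zmean 5.552853605080092
side rest ((-37.70274353027344, 19.6044921875), (162.97862243652344, 112.40580749511719), 89.95249938964844) zmean 4.651800794213432
```

```bash
cp pics/L_scene.png pics/L1_scene.png; cp pics/L_side.png pics/L1_side.png
```

```text
(no output)
```

View pics/L1_scene.png

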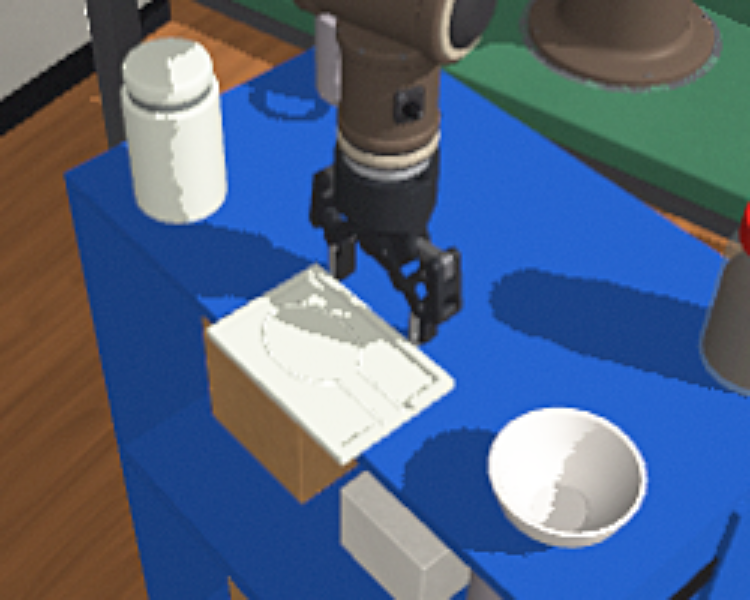

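Parallel now, centre at about x = -37.7, sticking out about 17 mm. Before the last push I check the edge location directly.

```bash
cat > edge.py <<'E'
from g import *
for n in ["scene","side"]:
    c=env.camera(n); W=cloud(c); K=tocr(W); h=cv2.cvtColor(c["image"],cv2.COLOR_RGB2HSV); hi=W[...,2]-60.4
    bl=(h[...,1]>150)&(h[...,0]>100)&(h[...,0]<125)&(abs(hi)<4)
    wh=(h[...,1]<60)&(hi>-2)&(hi<14)&(K[...,0]>-130)
    for y0,m,nm in [(-130,bl,"edge"),(-100,bl,"edge"),(115,bl,"edge"),(140,bl,"edge"),(-30,wh,"rest"),(-5,wh,"rest"),(20,wh,"rest"),(45,wh,"rest"),(65,wh,"rest")]:
        q=m&(abs(K[...,1]-y0)<12)&(K[...,0]<60); x=K[q][:,0]; 
        print(n,nm,y0,len(x),np.percentile(x,[0,1,99,100]).round(1) if len(x) else '')
E
python3 edge.py
```

```text
scene edge -130 490 [-360.3 -356.8   -0.7    0.5]
scene edge -100 535 [-3.593e+02 -3.559e+02 -9.000e-01  1.000e-01]
scene edge 115 1219 [-3.586e+02 -3.537e+02 -1.100e+00  3.000e-01]
scene edge 140 1259 [-3.581e+02 -3.524e+02 -1.800e+00 -1.000e-01]
scene rest -30 386 [-110.6 -103.7   17.5   17.9]
scene rest -5 389 [-91.8 -90.6  17.5  18.1]
scene rest 20 396 [-91.2 -90.1  17.2  18.2]
scene rest 45 434 [-98.4 -93.9  17.5  18. ]
scene rest 65 439 [-98.4 -93.3  18.1  18.6]
side edge -130 845 [-359.9 -357.4  -81.   -75.5]
side edge -100 901 [-359.5 -357.4  -88.6  -84. ]
side edge 115 1450 [-360.  -358.6   -4.9   -1.9]
side edge 140 1323 [-360.1 -358.9   -7.4   -1.2]
side rest -30 190 [-116.  -115.9   17.2   17.7]
side rest -5 202 [-93.8 -93.5  16.   16.8]
side rest 20 220 [-93.2 -92.8  15.7  16.4]
side rest 45 381 [-115.7 -115.1   15.9   17.8]
side rest 65 465 [-115.7 -112.5   16.3   17.5]
```

```bash
python3 -m handwheel '[1,0,0,-3,0,0,0, 1,0,0,-6,0,0,0, 1,0,0,-9,0,0,0, 1,0,0,-12,0,0,0, 1,0,0,-15,0,0,0, 1,0,0,-17,0,0,0, 1,0,0,-18,0,0,0, 1,0,0,-19,0,0,0, 1,0,0,-19,0,0,0, 1,0,0,-19,0,0,0]'
python3 look.py; python3 edge.py | grep rest
```

```text
time_s: 8.07
ee_pos: [557.9, 57.1, 28.6]
ee_rot: [-0.552, 0.554, 0.443, -0.439]
force: [0.5, 0.1, -0.4]
grip_width: 0.997
t 8.0667 crate [-83.3   6.3] z 28.6 tool shift [-1.3  0.6  0.7] yaw err 0.0008 tilt [ 0.002 -1.    -0.005] F [ 0.5  0.1 -0.4] grip 0.997
scene rest ((-19.8538818359375, 16.69823455810547), (114.4021224975586, 171.3400421142578), 0.00846863817423582) zmean 5.5534137428481944
side rest ((-18.14590072631836, 20.474411010742188), (112.78694915771484, 161.6557159423828), 0.6071444153785706) zmean 4.673602425638909
scene rest -30 391 [-88.4 -81.6  36.2  36.9]
scene rest -5 397 [-74.2 -71.4  35.8  36.6]
scene rest 20 405 [-73.  -70.9  35.9  36.1]
scene rest 45 432 [-78.3 -75.   36.   36.3]
scene rest 65 455 [-78.3 -74.2  36.2  36.4]
side rest -30 179 [-96.8 -96.2  35.1  36. ]
side rest -5 198 [-76.  -74.9  35.7  36.1]
side rest 20 209 [-75.  -74.7  35.3  35.6]
side rest 45 367 [-97.  -95.9  35.1  37.4]
side rest 65 454 [-96.7 -94.1  35.2  37.1]
```

It sticks out about 36 mm and is parallel. Now I draw back and raise the arm clear.

```bash
python3 -m handwheel '[1,0,0,6,0,0,0, 1,0,0,15,0,0,0, 1,0,0,30,0,0,0, 1,0,0,40,0,0,0, 1,0,-30,40,0,0,0, 1,0,-65,40,0,0,0, 1,0,-100,50,0,0,0, 1,0,-140,60,0,0,0, 1,0,-180,70,0,0,0, 1,0,-220,80,0,0,0, 1,0,-220,80,0,0,0, 1,0,-220,80,0,0,0]'
python3 look.py; python3 edge.py | grep rest; cp pics/L_scene.png pics/L3.png
python3 - <<'E'
from g import *
for n in ["scene","side"]:
    c=env.camera(n); W=cloud(c); K=tocr(W); hi=W[...,2]-60.4
    m=(hi>25)&(hi<160)&(K[...,0]>-365)&(K[...,0]<5)&(abs(K[...,1])<305)
    nl,lab,st,ce=cv2.connectedComponentsWithStats(m.astype(np.uint8))
    for i in range(1,nl):
        if st[i,4]>150:
            w=W[lab==i]; print(n,"obj",st[i,4],cv2.minEnclosingCircle(w[:,:2].astype(np.float32)))
E
```

```text
time_s: 9.27
ee_pos: [479.7, 75.3, 251.4]
ee_rot: [-0.55, 0.555, 0.445, -0.438]
force: [1.2, -0.2, -0.7]
grip_width: 1.001
t 9.2667 crate [-163.5    6.5] z 251.4 tool shift [ -2.5 224.4 -76.9] yaw err 0.0015 tilt [ 0.004 -1.    -0.012] F [ 1.2 -0.2 -0.7] grip 1.001
scene rest ((-18.551677703857422, 16.44763946533203), (171.10731506347656, 110.84833526611328), 89.84715270996094) zmean 5.558098455749863
side rest ((-19.20608139038086, 19.485828399658203), (112.95879364013672, 163.06832885742188), 0.08540056645870209) zmean 4.720504194948476
scene rest -30 381 [-74.8 -71.6  35.8  36.8]
scene rest -5 391 [-73.2 -71.5  35.8  37.2]
scene rest 20 413 [-73.8 -72.5  36.   36.7]
scene rest 45 430 [-73.7 -72.   36.2  37.4]
scene rest 65 451 [-73.5 -71.7  36.2  37.4]
side rest -30 329 [-75.5 -74.9  34.1  35.7]
side rest -5 366 [-75.5 -74.7  35.   36. ]
side rest 20 383 [-75.1 -74.6  34.7  35.6]
side rest 45 412 [-75.2 -74.6  35.2  36.9]
side rest 65 443 [-74.9 -74.4  34.8  37.7]
scene obj 921 ((330.49591064453125, -123.8350830078125), 59.3348503112793)
scene obj 1574 ((532.834228515625, -153.8927764892578), 39.93539810180664)
scene obj 2277 ((411.9905090332031, 318.4013366699219), 41.917266845703125)
scene obj 1006 ((619.8248901367188, 268.963134765625), 52.5656623840332)
side obj 1589 ((527.0156860351562, -154.35617065429688), 39.67988586425781)
side obj 1549 ((327.9957580566406, -120.87325286865234), 57.345237731933594)
side obj 1638 ((618.5936279296875, 267.7226867675781), 52.2889404296875)
side obj 6242 ((407.48931884765625, 319.88031005859375), 41.75243377685547)
```

View pics/L3.png

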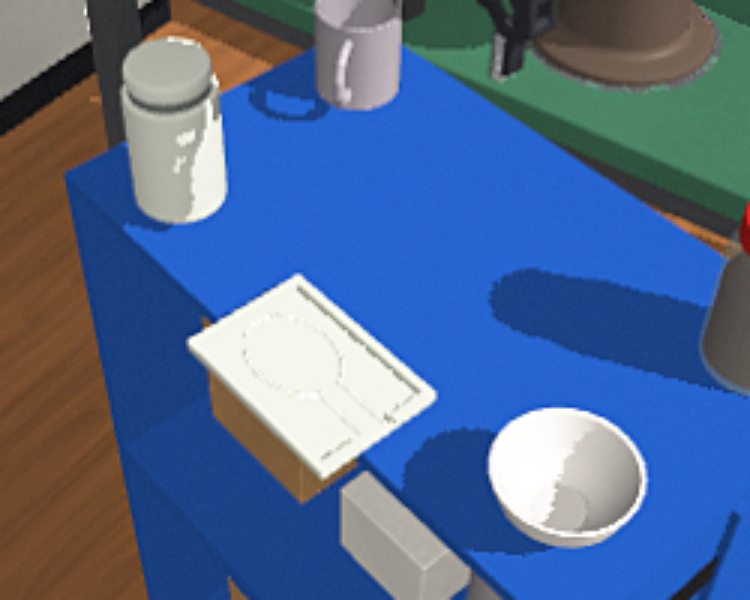

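The picture shows the rest overhanging the edge and parallel to it (crop px (310,375)), the arm clear, and the other things unmoved. Handing in.

```bash
python3 -c "
from station import env
print(env.close_job())"
```

```text
the job is handed in; nothing more can be done
None
```

The spoon rest now sticks out about 36 mm over the far edge, roughly a third of its width. I slid it there with the two open fingers, which also turned it square to the edge, then backed off, raised the arm and handed in at about 9.6 s.

| Check after backing off | Scene camera | Side camera | Allowed |
|---|---|---|---|
| Centre of the rest inside the far edge | 18.6 mm | 19.2 mm | 9 to 28 mm |
| Angle of its long side to the edge | about 0.003 rad | about 0.002 rad | 0.15 rad |

- **Position and lie:** it lies flat on the crate top, at about y = +18 mm along the edge.
- **Other things:** the measured positions of the jar, mug, bowl and canister changed by less than 3 mm, which is within measuring noise.
- **Contact:** nothing is touching the arm.

**One disagreement:** both cameras showed the open fingertips about 36 mm above the reported TCP, not the 13 mm the description gives. I set the pushing height from the cameras instead, and the push went cleanly. I found no cause for the difference.

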